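# Release the mortar cube from its rocker clamp

## Task

One of the two rocker clamps holds a grey mortar cube under its foot. Press that clamp's red pad all the way down, so that the other end tips up off the cube and stays up, then let go. Leave the cube lying where it is, and leave the other clamp, the one on the steel pull head, shut.

Things in the scene. Friction and masses are not known exactly. Their poses are not given: they have to be found in the camera images.
- clamp_cube: the clamp that holds the mortar cube: blue base plate 168 x 64 x 12 mm, fixed on the worktop; two aluminium cheeks up to 80 mm high at its middle hold the pivot, 68 mm above the worktop. Arm: steel bar 130 x 20 x 12 mm, red pad at one end, rubber foot at the other, 45 mm past the pivot. Origin on the worktop under the pivot; x axis from pad end to foot end
- lever_cube (a joint): tilt of this clamp's arm, rad: 0 to 0.05 = shut, foot on the cube or up to 3 mm above it; 0.40 = pad fully down on its stop, foot up. The stiff pivot needs about 3 N on the pad and stays where it is left
- pad_cube (a point): centre of the upper face of the red pad (36 x 36 mm) on this clamp's arm; 75 to 78 mm above the worktop when shut. x axis along the arm towards the pivot (62 mm away) and foot, y across the arm, z out of the pad's face. It moves with the arm: fully down, its centre has sunk about 25 mm and the pad slopes 0.40 rad, outer edge lowest
- cube: grey mortar cube, 40 mm a side, 0.15 kg, loose on the base plate under the clamp's foot; origin at the centre of its underside, 14 mm above the worktop, 107 mm from the pad's centre along the arm
- lever_head (a joint): tilt of the identical arm of the other clamp, which holds a steel pull head (50 mm square plate with a threaded stud upright, 42 mm tall): about 0.07 = shut, foot on the stud; same sense as the first. To be left shut
Not all that is in view belongs to the job. Leave any yellow look-alike of the cube alone.

How it is judged (in metres and radians):
At the end, for the whole second after the job is handed in: The arm over the mortar cube is tipped by more than 0.29 rad (of 0.40) and at rest, the cube lies upright within 15 mm of where it was, and the arm over the pull head is still below 0.16 rad (value of joint lever_cube above 0.29 rad and velocity of joint lever_cube below 0.05 rad/s and value of joint lever_head below 0.16 rad and distance of cube from where it was at the start of the episode below 0.015 m and angle between cube's own z axis and vertical below 0.17 rad); the robot touches nothing.
It fails at once if the clamp on the pull head is opened (value of joint lever_head above 0.16 rad).
It also fails if it takes over 26 s, if anything falls off the work surface, if the arm or the gripper's body presses on something with over 40 N, if the wrist force passes 120 N, or if a joint passes its speed limit or range.

## Robot

A 6-joint arm with a two-finger parallel gripper is mounted at the origin on a cart in front of the work surface, level with it; the furniture and walls round the work are solid. World frame = base frame: x ahead of the robot, y to its left, z up, the work surface at z = 0. Lengths are in m, angles in degrees, forces in N, time in s.
With the tool pointing down it reaches from about 0.35 to 1 m from the base axis. Payload 7.1 kg.
Tool frame: the origin (TCP) lies midway between the tips of the shut fingers; the grasp point (between the pads) lies behind it (env.grasp_offset is the z of the grasp point in the tool frame, in m); z points along the fingers, y is the line along which they close (so a half turn about z gives the same grasp; the last joint's range is limited). The gripper opens to 85 mm and grips with 20 to 120 N. Pads are 22 mm wide; open, the fingers measure 114 mm over their backs; the gripper's body (76 mm by 85 mm) begins 54 mm behind the grasp point. The pads swing forward as they close: fully open they stand 13 mm farther back than shut.
Start: joints at [-64.286, 24.242, 93.386, -0, 62.372, -1.089], TCP at [0.282, -0.558, 0.231] pointing down, gripper open.
Joint ranges: [-172.04, 172.04], [-51.8, 120.97], [4.93, 147.93], [-75.15, 255.16], [6.16, 154.13], [-145.62, 145.62]. Speed limits (degrees/s): [136.94, 136.94, 172.46, 180, 180, 180].

## Interface

Orientations are given as a 3x3 rotation matrix whose columns are the frame's x, y, z axes.
In Python, from bench import env gives the robot as it stands.
- The arm moves only by the tool send_rows, never from a script. Its argument "series" is a list of rows, each an object of numbers: "tx", "ty", "tz": the shift along the tool's x, y, z in mm; "ax", "ay", "az": the turn, a rotation vector about the tool's x, y, z in rad. In form: [{"tx": .., "ty": .., "tz": .., "ax": .., "ay": .., "az": ..}, ...]. A call has 1 to 5 rows; each row is the pose to reach, as a shift and turn from the pose commanded when the call began, along the tool's axes at that moment; what a row does not reach only later rows make up. A row lasts 1/10 s, in which the tool goes at most 50 mm and 8.59 degrees, less where a joint would pass 70% of its speed; a pose out of reach is approached as far as the arm can. A call with a gripper value outside its range is refused whole. "gripper" is the opening, from -1 (shut) to 1 (fully open), set as the call begins (left out, the last holds). The fingers move at their own pace and stop on an object; "grip_force" is the grip in N (left out, the last holds). Time passes only in rows, so rows that repeat a pose let the fingers close. It gives the time, the measured TCP pose, the force, the opening and the grip force at its end, in the units of the state.
- env.get_state(): the state, without advancing time (a new reading comes with each control period).
- env.snapshot(name): name is "scene" or "side" or "wrist"; returns a dict with "image" (400x640x3 uint8, red, green, blue), "z_map" (400x640 float32, m along the optical axis (not along the pixel's ray), 0 where there is no reading), "camera_matrix" (3x3 intrinsics, pixels), "dist" ([k1, k2, p1, p2, k3] as OpenCV has them; the pictures are not rectified), "origin" and "orientation" of the camera in the world; the wrist camera has in their place "mount" (4x4, takes a point from camera to tool coordinates, whose origin is the TCP and whose axes are the flange's). Camera axes: x right, y down, z forward; pixel columns grow to the right and rows downward; lengths in m; the calibration is good to about 2 mm. A picture is of the moment at which its call begins: read the wrist's pose just before it.
- env.close_job(): hands the job in; it is judged then, once.
Trained networks look in a picture, given as the dict that the camera call returned (one of the last four; its "shot" number tells which), for a name from the list of things; names that differ only in an ending like _2 or _b are one class to them, and where a whole thing is asked for, a point or a joint stands for the part that bears it (a point fixed in the world has none). Each returns a list of dicts, best first, with "p" (0 to 1); they miss things now and then, are a little off and sometimes report something else, mostly with a low value. They report only what shows in the picture. A call takes as long as a camera call. They do not tell look-alikes from the thing itself.
- env.outline_of(picture, label): "pixels" (400x640 bool, what is visible of it) and "extent" ([left, top, right, bottom] in pixels, round what is visible of it).
The state is a dict: "clock": time; "joints": joint angles; "joint_velocities": joint speeds; "tau": joint torques, N m; "eef_pos": TCP position; "eef_rot": TCP orientation; "force": force on the tool from outside, world axes, zero at the start; "wrist_torque": the same for the moment, N m; "grip_width": finger opening in m; "gripper_force": force on a finger pad.
Only numpy, scipy, OpenCV 4.12 (cv2) and the standard library are available. Lean on these libraries where they do the work, as an engineer would, in place of code of your own. Each camera call takes 0.05 s, during which the arm holds its last target. There are 200 camera calls.

## Working session

There is one attempt and no reset: what is moved stays moved. The work goes in short steps, Python scripts to look and compute and a tool call to move; the robot and the scene stay as the last step left them, time stands still between calls to the robot, and variables do not carry over. Pictures are saved under pics/ and viewed, at most 10 in all, crops included, and the job is handed in when it is done.

Besides the shell and the picture viewer there is one more tool, called after ">>>" by a JSON object that holds its "api" and its "payload". send_rows: Moves the arm, as the interface text tells. Its arguments: {"type":"object","properties":{"series":{"type":"array"},"gripper":{"type":"number"},"grip_force":{"type":"number"}},"required":["series"]}

```bash
mkdir -p pics
cat > h.py <<'E'
import numpy as np, cv2
from bench import env
def world(s, mask, st=None):
    v,u=np.nonzero(mask & (s["z_map"]>0)); z=s["z_map"][v,u]
    n=cv2.undistortPoints(np.stack([u,v],1).astype(float)[:,None],np.array(s["camera_matrix"]),np.array(s["dist"]))[:,0]
    P=np.c_[n*z[:,None],z]
    if "mount" in s:
        M=np.array(s["mount"]); P=P@M[:3,:3].T+M[:3,3]
        return P@np.array(st["eef_rot"]).T+np.array(st["eef_pos"]),u,v
    return P@np.array(s["orientation"]).T+np.array(s["origin"]),u,v
E
python3 - <<'E'
from h import *
for n in ["scene","side"]:
    s=env.snapshot(n); cv2.imwrite(f"pics/{n}0.png",s["image"][:,:,::-1])
    for l in ["clamp_cube","pad_cube","cube"]:
        for d in env.outline_of(s,l)[:4]:
            P,_,_=world(s,d["pixels"])
            print(n,l,round(d["p"],2),d["extent"],np.round(np.median(P,0),3) if len(P) else None)
print(env.get_state()["clock"])
E
```

```text
scene clamp_cube 0.86 [193.8, 221.7, 299.2, 331.7] [0.463 0.341 0.015]
scene pad_cube 0.83 [209.8, 226.2, 288.9, 284.1] [0.472 0.327 0.073]
scene cube 0.83 [203.8, 276.4, 244.1, 309.6] [0.47  0.397 0.042]
scene cube 0.57 [276.4, 211.3, 310.3, 244.1] [0.479 0.194 0.032]
side clamp_cube 0.63 [216.5, 219.8, 314.0, 306.9] [0.461 0.344 0.019]
side pad_cube 0.92 [233.2, 220.0, 304.6, 262.1] [0.471 0.336 0.076]
side cube 0.94 [227.3, 256.1, 264.0, 291.9] [0.47  0.396 0.041]
side cube 0.8 [296.3, 217.6, 323.6, 246.5] [0.475 0.194 0.028]
0.4
```

View pics/scene0.png

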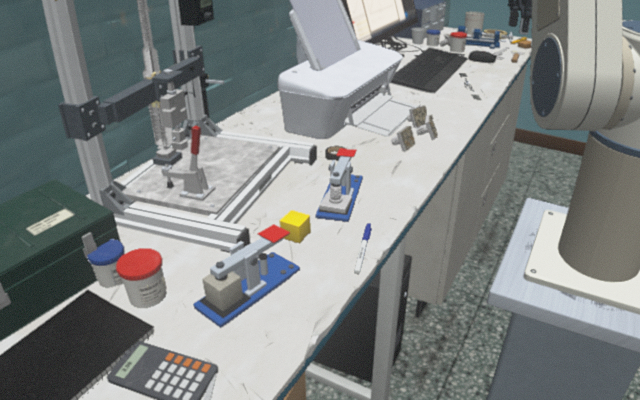

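Run:
```python
from h import *
s=env.snapshot("scene"); im=s["image"]
cv2.imwrite("pics/crop.png",cv2.resize(im[190:350,170:350,::-1],None,fx=4,fy=4)[:600,:720])
hsv=cv2.cvtColor(im,cv2.COLOR_RGB2HSV)
red=((hsv[...,0]<8)|(hsv[...,0]>172))&(hsv[...,1]>130)&(hsv[...,2]>70)
n,L,st,c=cv2.connectedComponentsWithStats(red.astype(np.uint8))
for i in range(1,n):
    if st[i,4]>60:
        P,_,_=world(s,L==i); t=P[P[:,2]>np.median(P[:,2])-.004]
        print(st[i],np.round(P.mean(0),4),np.round(t.min(0),3),np.round(t.max(0),3))
d=env.outline_of(s,"pad_cube")[0]
P,_,_=world(s,d["pixels"]); P=P[(P[:,2]>.05)]
r=cv2.fitLine(P[:,:2].astype(np.float32),cv2.DIST_HUBER,0,.01,.01).ravel();print("arm",r,P.min(0),P.max(0))
```

```text
[451  32  15   6  62] [ 0.5955 -1.183   0.0684] [ 0.568 -1.221  0.065] [ 0.625 -1.148  0.072]
[192 126   7  27 120] [0.6651 0.2169 0.1643] [0.657 0.209 0.162] [0.669 0.219 0.186]
[337 148  19   9 118] [ 0.4959 -0.0226  0.0737] [ 0.476 -0.042  0.071] [ 0.516 -0.004  0.076]
[259 225  30  18 294] [0.4616 0.2814 0.0751] [0.444 0.262 0.072] [0.482 0.301 0.078]
[ 117  249   44   31 1067] [0.5968 0.435  0.0681] [0.566 0.4   0.064] [0.634 0.465 0.072]
arm [0.16547777 0.9862135  0.4671925  0.32475314] [0.44382458 0.2598184  0.05185009] [0.50453217 0.39882138 0.08056025]
```

View pics/crop.png

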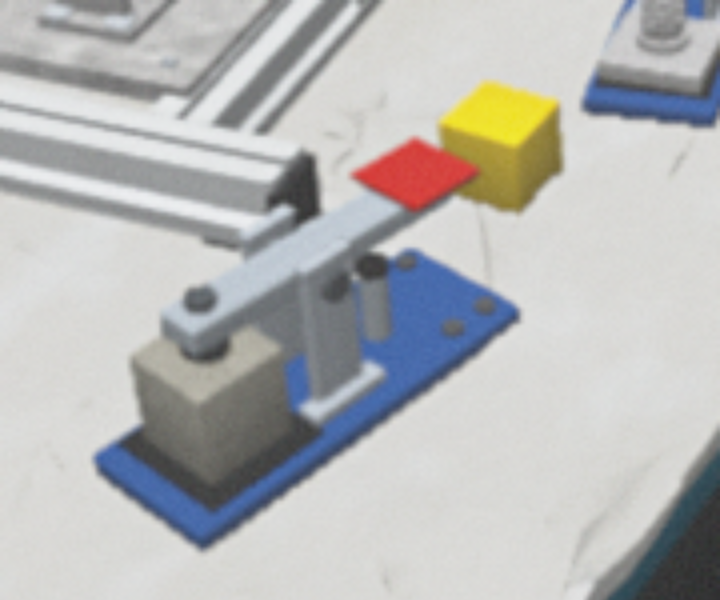

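Run:
```python
from h import *
s=env.get_state(); print(s["clock"],np.round(s["eef_rot"],3),np.round(s["eef_pos"],4),env.grasp_offset)
p=env.snapshot("side"); im=p["image"]
hsv=cv2.cvtColor(im,cv2.COLOR_RGB2HSV)
red=((hsv[...,0]<8)|(hsv[...,0]>172))&(hsv[...,1]>130)&(hsv[...,2]>70)
n,L,st,c=cv2.connectedComponentsWithStats(red.astype(np.uint8))
for i in range(1,n):
    if st[i,4]>40:
        P,_,_=world(p,L==i); print(st[i],np.round(P.mean(0),4))
R=np.array(s["eef_rot"])
for w in [(.42,-.2,.23),(.46,.275,.23),(.46,.275,.1)]: print(w,np.round(R.T@(np.array(w)-s["eef_pos"])*1000))
```

```text
0.5 [[ 0.893  0.451 -0.   ]
 [ 0.451 -0.893  0.   ]
 [-0.    -0.    -1.   ]] [ 0.2818 -0.5578  0.2313] -0.0187
[430 105  13   4  41] [ 0.5978 -1.2026  0.0677]
[217 143   8  26 111] [0.669  0.2111 0.1631]
[342 176  14   5  50] [ 0.4935 -0.0225  0.0753]
[278 223  25  11 156] [0.4597 0.2827 0.0775]
[145 240  44  23 787] [0.5941 0.4355 0.0702]
(0.42, -0.2, 0.23) [ 285. -257.    1.]
(0.46, 0.275, 0.23) [ 535. -663.    1.]
(0.46, 0.275, 0.1) [ 535. -663.  131.]
```

Candidates for the pad: the cube clamp's pad at scene (273,234), the pull-head clamp's pad at (346,153), the toggle's red handle at (195,140) and the red lid at (140,262). The crop shows the first on the bar whose foot sits on the grey cube, with the yellow cube loose beside it, so I choose (273,234), at about (0.461, 0.282, 0.076).

>>> {"api": "send_rows", "payload": {"series": [{"tx": 35, "ty": -31}, {"tx": 70, "ty": -62}, {"tx": 105, "ty": -94}, {"tx": 140, "ty": -126}, {"tx": 175, "ty": -158}], "gripper": -1}}

```text
$.series[0]: bad value
```

>>> {"api": "send_rows", "payload": {"series": [{"tx": 35, "ty": -31}, {"tx": 70, "ty": -62}, {"tx": 105, "ty": -94}, {"tx": 132, "ty": -130}, {"tx": 155, "ty": -170}]}}

```text
$.series[0]: bad value
```

>>> {"api": "send_rows", "payload": {"series": [{"tx": 24, "ty": -40}, {"tx": 48, "ty": -80}, {"tx": 72, "ty": -120}, {"tx": 96, "ty": -160}, {"tx": 120, "ty": -200}]}}

```text
$.series[0]: bad value
```

Run:
```python
from h import *
s=env.get_state();R=np.array(s["eef_rot"])
print(s["clock"],np.round(s["eef_pos"],4),np.round(R,2),np.round(s["joints"]),s["grip_width"],s["force"])
print(np.round(R.T@(np.array((.460,.274,.12))-s["eef_pos"])*1000))
```

```text
0.55 [ 0.2819 -0.5578  0.2313] [[ 0.89  0.45  0.  ]
 [ 0.45 -0.89  0.  ]
 [ 0.   -0.   -1.  ]] [-64.  24.  93.   0.  62.  -1.] 0.08547961937915584 [-0.89809049 -0.09781034  0.13299978]
[ 534. -662.  111.]
```

All six keys are needed.

>>> {"api": "send_rows", "payload": {"series": [{"tx": 35, "ty": -31, "tz": 0, "ax": 0, "ay": 0, "az": 0}, {"tx": 70, "ty": -62, "tz": 0, "ax": 0, "ay": 0, "az": 0}, {"tx": 105, "ty": -94, "tz": 0, "ax": 0, "ay": 0, "az": 0}, {"tx": 140, "ty": -126, "tz": 0, "ax": 0, "ay": 0, "az": 0}, {"tx": 175, "ty": -158, "tz": 0, "ax": 0, "ay": 0, "az": 0}], "gripper": -1}}

```text
clock: 1.05
eef_pos: [0.3671, -0.3363, 0.2315]
eef_rot: [[0.893, 0.45, 0.0], [0.45, -0.893, -0.0], [0.0, 0.0, -1.0]]
force: [1.4, -0.4, 1.0]
grip_width: 0.0123
gripper_force: 0.0
```

>>> {"api": "send_rows", "payload": {"series": [{"tx": 35, "ty": -31, "tz": 0, "ax": 0, "ay": 0, "az": 0}, {"tx": 70, "ty": -62, "tz": 0, "ax": 0, "ay": 0, "az": 0}, {"tx": 105, "ty": -94, "tz": 0, "ax": 0, "ay": 0, "az": 0}, {"tx": 132, "ty": -130, "tz": 0, "ax": 0, "ay": 0, "az": 0}, {"tx": 155, "ty": -170, "tz": 0, "ax": 0, "ay": 0, "az": 0}]}}

```text
clock: 1.55
eef_pos: [0.4294, -0.1146, 0.2317]
eef_rot: [[0.893, 0.451, 0.001], [0.451, -0.893, -0.0], [0.001, 0.001, -1.0]]
force: [0.7, 0.2, 0.2]
grip_width: 0.0005
gripper_force: 0.0
```

>>> {"api": "send_rows", "payload": {"series": [{"tx": 24, "ty": -40, "tz": 0, "ax": 0, "ay": 0, "az": 0}, {"tx": 48, "ty": -80, "tz": 0, "ax": 0, "ay": 0, "az": 0}, {"tx": 72, "ty": -120, "tz": 0, "ax": 0, "ay": 0, "az": 0}, {"tx": 96, "ty": -160, "tz": 0, "ax": 0, "ay": 0, "az": 0}, {"tx": 120, "ty": -200, "tz": 0, "ax": 0, "ay": 0, "az": 0}]}}

```text
clock: 2.05
eef_pos: [0.4454, 0.1184, 0.2317]
eef_rot: [[0.893, 0.451, 0.001], [0.451, -0.893, 0.0], [0.001, 0.0, -1.0]]
force: [0.3, -0.6, -0.7]
grip_width: -0.0003
gripper_force: 0.0
```

Run:
```python
from h import *
s=env.get_state();R=np.array(s["eef_rot"])
print(s["clock"],np.round(s["eef_pos"],4),np.round(R,2),np.round(s["joints"]),s["grip_width"],s["force"])
print(np.round(R.T@(np.array((.460,.274,.12))-s["eef_pos"])*1000))
```

```text
2.05 [0.4454 0.1184 0.2317] [[ 0.89  0.45  0.  ]
 [ 0.45 -0.89  0.  ]
 [ 0.    0.   -1.  ]] [ 13.  10. 113.  -0.  56.  77.] -0.0003271605559478304 [ 0.32604187 -0.6388767  -0.73121959]
[  83. -132.  112.]
```

>>> {"api": "send_rows", "payload": {"series": [{"tx": 22, "ty": -38, "tz": 0, "ax": 0, "ay": 0, "az": 0}, {"tx": 44, "ty": -76, "tz": 0, "ax": 0, "ay": 0, "az": 0}, {"tx": 66, "ty": -112, "tz": 20, "ax": 0, "ay": 0, "az": 0}, {"tx": 74, "ty": -122, "tz": 60, "ax": 0, "ay": 0, "az": 0}, {"tx": 74, "ty": -122, "tz": 100, "ax": 0, "ay": 0, "az": 0}]}}

```text
clock: 2.55
eef_pos: [0.4576, 0.2615, 0.131]
eef_rot: [[0.891, 0.454, 0.004], [0.454, -0.891, 0.002], [0.004, -0.0, -1.0]]
force: [0.8, -0.6, -0.7]
grip_width: 0.0004
gripper_force: 0.0
```

>>> {"api": "send_rows", "payload": {"series": [{"tx": 0, "ty": 0, "tz": 10, "ax": 0, "ay": 0, "az": 0}, {"tx": 0, "ty": 0, "tz": 10, "ax": 0, "ay": 0, "az": 0}, {"tx": 0, "ty": 0, "tz": 10, "ax": 0, "ay": 0, "az": 0}]}}

```text
clock: 2.85
eef_pos: [0.4573, 0.2587, 0.1226]
eef_rot: [[0.893, 0.45, 0.001], [0.45, -0.893, 0.001], [0.002, -0.0, -1.0]]
force: [1.4, -0.8, 0.7]
grip_width: -0.0001
gripper_force: 0.0
```

Run:
```python
from h import *
s=env.get_state();R=np.array(s["eef_rot"])
print(s["clock"],np.round(s["eef_pos"],4),s["force"])
print(np.round(R.T@(np.array((.460,.274,.08))-s["eef_pos"])*1000))
p=env.snapshot("side"); cv2.imwrite("pics/a.png",cv2.resize(p["image"][130:310,170:390,::-1],None,fx=3,fy=3))
```

```text
2.85 [0.4573 0.2587 0.1226] [ 1.44982168 -0.81714217  0.69136136]
[  9. -12.  43.]
```

View pics/a.png

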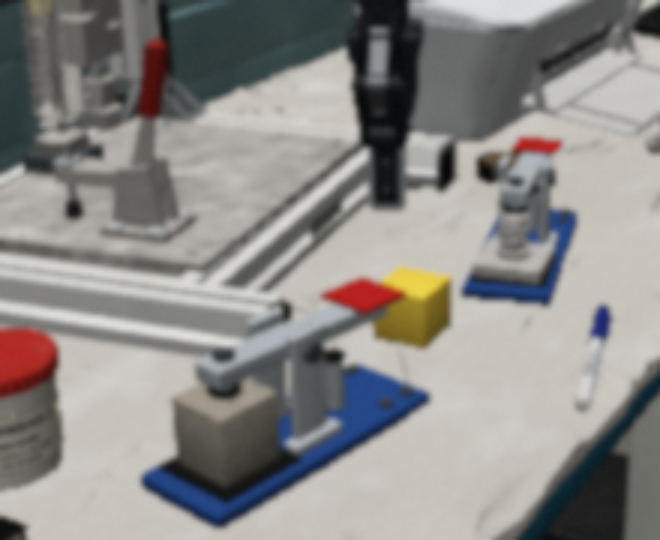

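The shut fingertips (crop 387,205) hang about 45 mm above the pad (365,295), the clamp still shut on the cube.

>>> {"api": "send_rows", "payload": {"series": [{"tx": 10, "ty": -14, "tz": 15, "ax": 0, "ay": 0, "az": 0}, {"tx": 10, "ty": -14, "tz": 34, "ax": 0, "ay": 0, "az": 0}, {"tx": 10, "ty": -14, "tz": 40, "ax": 0, "ay": 0, "az": 0}, {"tx": 10, "ty": -14, "tz": 44, "ax": 0, "ay": 0, "az": 0}, {"tx": 10, "ty": -14, "tz": 48, "ax": 0, "ay": 0, "az": 0}]}}

```text
clock: 3.4
eef_pos: [0.4597, 0.2756, 0.0743]
eef_rot: [[0.893, 0.451, 0.001], [0.451, -0.893, 0.001], [0.002, -0.0, -1.0]]
force: [-1.2, -2.7, 3.4]
grip_width: -0.0
gripper_force: 1.7
```

>>> {"api": "send_rows", "payload": {"series": [{"tx": 0, "ty": 0, "tz": 3, "ax": 0, "ay": 0, "az": 0}, {"tx": 0, "ty": 0, "tz": 6, "ax": 0, "ay": 0, "az": 0}, {"tx": 0, "ty": 0, "tz": 9, "ax": 0, "ay": 0, "az": 0}, {"tx": 0, "ty": 0, "tz": 12, "ax": 0, "ay": 0, "az": 0}, {"tx": 0, "ty": 0, "tz": 12, "ax": 0, "ay": 0, "az": 0}]}}

```text
clock: 3.9
eef_pos: [0.4593, 0.2758, 0.0611]
eef_rot: [[0.893, 0.451, 0.0], [0.451, -0.893, 0.0], [0.0, -0.0, -1.0]]
force: [1.6, -0.3, 1.5]
grip_width: -0.0001
gripper_force: 0.8
```

>>> {"api": "send_rows", "payload": {"series": [{"tx": 0, "ty": 0, "tz": 3, "ax": 0, "ay": 0, "az": 0}, {"tx": 0, "ty": 0, "tz": 5, "ax": 0, "ay": 0, "az": 0}, {"tx": 0, "ty": 0, "tz": 7, "ax": 0, "ay": 0, "az": 0}, {"tx": 0, "ty": 0, "tz": 7, "ax": 0, "ay": 0, "az": 0}]}}

```text
clock: 4.3
eef_pos: [0.4593, 0.2761, 0.0545]
eef_rot: [[0.893, 0.451, 0.001], [0.451, -0.893, 0.001], [0.001, -0.0, -1.0]]
force: [0.4, 0.4, 6.8]
grip_width: -0.0003
gripper_force: 2.6
```

>>> {"api": "send_rows", "payload": {"series": [{"tx": 0, "ty": 0, "tz": 1, "ax": 0, "ay": 0, "az": 0}, {"tx": 0, "ty": 0, "tz": 2, "ax": 0, "ay": 0, "az": 0}, {"tx": 0, "ty": 0, "tz": 2, "ax": 0, "ay": 0, "az": 0}]}}

```text
clock: 4.6
eef_pos: [0.4595, 0.2763, 0.0537]
eef_rot: [[0.893, 0.451, 0.001], [0.451, -0.893, 0.001], [0.001, -0.0, -1.0]]
force: [-3.5, -0.8, 19.8]
grip_width: 0.0003
gripper_force: 9.2
```

The force jump to 20 N suggests the pad has reached its stop, so I lift off and look.

>>> {"api": "send_rows", "payload": {"series": [{"tx": 0, "ty": 0, "tz": -10, "ax": 0, "ay": 0, "az": 0}, {"tx": 0, "ty": 0, "tz": -40, "ax": 0, "ay": 0, "az": 0}, {"tx": 0, "ty": 0, "tz": -80, "ax": 0, "ay": 0, "az": 0}, {"tx": 0, "ty": 0, "tz": -120, "ax": 0, "ay": 0, "az": 0}, {"tx": 0, "ty": 0, "tz": -120, "ax": 0, "ay": 0, "az": 0}]}}

```text
clock: 5.1
eef_pos: [0.4615, 0.2772, 0.1771]
eef_rot: [[0.892, 0.451, 0.007], [0.451, -0.893, 0.004], [0.008, -0.001, -1.0]]
force: [0.3, 0.2, 0.2]
grip_width: -0.0002
gripper_force: 0.0
```

>>> {"api": "send_rows", "payload": {"series": [{"tx": 0, "ty": 0, "tz": 0, "ax": 0, "ay": 0, "az": 0}, {"tx": 0, "ty": 0, "tz": 0, "ax": 0, "ay": 0, "az": 0}, {"tx": 0, "ty": 0, "tz": 0, "ax": 0, "ay": 0, "az": 0}]}}

```text
clock: 5.4
eef_pos: [0.458, 0.2751, 0.1707]
eef_rot: [[0.893, 0.451, -0.003], [0.451, -0.893, -0.002], [-0.003, 0.0, -1.0]]
force: [0.3, 0.4, -0.6]
grip_width: 0.0002
gripper_force: 0.0
```

Run:
```python
from h import *
p=env.snapshot("side"); im=p["image"];cv2.imwrite("pics/b.png",cv2.resize(im[130:310,170:390,::-1],None,fx=3,fy=3))
for n in ["side","scene"]:
    p=env.snapshot(n); im=p["image"]
    d=env.outline_of(p,"cube")[0]; print("cube",d["extent"],np.median(world(p,d["pixels"])[0],0))
    hsv=cv2.cvtColor(im,cv2.COLOR_RGB2HSV)
    red=((hsv[...,0]<8)|(hsv[...,0]>172))&(hsv[...,1]>130)&(hsv[...,2]>70)
    k,L,st,c=cv2.connectedComponentsWithStats(red.astype(np.uint8))
    for i in range(1,k):
        if st[i,4]>40:
            P,_,_=world(p,L==i); 
            if .2<P[:,1].mean()<.35 or abs(P[:,1].mean())<.1:
                c=np.linalg.lstsq(np.c_[P[:,:2],np.ones(len(P))],P[:,2],rcond=None)[0]
                print(st[i],np.round(P.mean(0),4),"tilt",np.arctan(np.hypot(*c[:2])))
s=env.get_state();print(s["clock"],s["eef_pos"],s["force"])
```

```text
cube [225.6, 256.6, 263.7, 292.2] [0.47253201 0.39334298 0.04366323]
[216 143   9  26 118] [0.6705 0.2095 0.1622] tilt 1.214478651623922
[342 176  14   5  50] [ 0.4937 -0.023   0.0752] tilt 0.3154282444600454
[279 237  23   7  75] [0.4569 0.2891 0.0581] tilt 0.32377080443739553
cube [278.0, 211.3, 311.5, 242.6] [0.48117881 0.1973408  0.03082592]
[192 126   8  28 124] [0.6649 0.2169 0.1647] tilt 1.202578212217182
[337 148  19   9 118] [ 0.4957 -0.022   0.0739] tilt 0.055711564967619115
[260 241  28  11 170] [0.4618 0.2849 0.0537] tilt 0.3876579969122008
5.65 [0.45876169 0.27544852 0.17162707] [-0.44858471 -0.3209355  -0.02086966]
```

View pics/b.png

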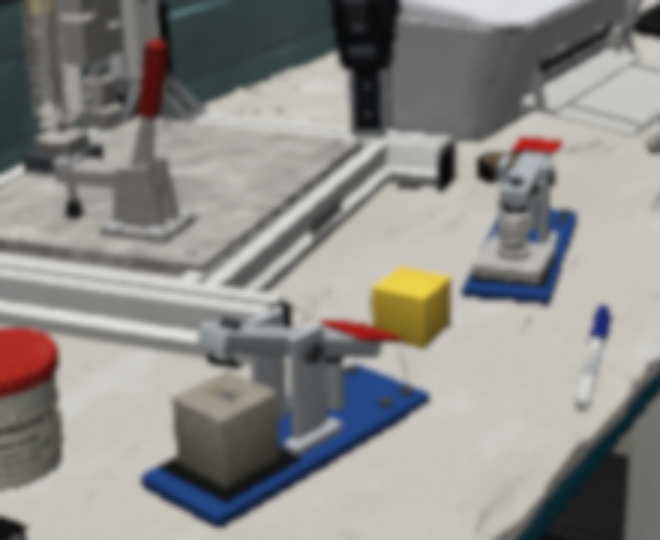

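The foot (crop 220,335) is clear of the cube (225,430), which hasn't moved. The pad slopes about 0.39 rad and has sunk 21 mm, and the pull-head clamp (525,170) is still shut.

```bash
python3 -c "
from bench import env
print(env.close_job())"
```

```text
the job is handed in; nothing more can be done
None
```

I pressed the cube clamp's pad down to its stop and let go. From the pictures, the arm stays tipped by about 0.39 rad, the mortar cube lies where it was, the pull-head clamp is still shut, and the job is handed in (no verdict was returned).

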